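# Lock an adaptor plate onto the shaker with a mallet blow

### The job

Mount the tube-block plate on the shaker: lower its two keyholes over the two headed studs, slide the plate towards the bridge until it stops, and let go of it. Then take the mallet and strike the sprung pin in the bridge sharply (a quick blow, not a slow push) so that it snaps fully down through the plate and stays down, and put the mallet back on the bench clear of the shaker. Only the mallet may touch the pin, and the loose bottle and black marker must be left where they are.

Things in the scene. Friction and masses are not known exactly. Their poses are not given: they have to be found in the camera images.
- shaker: low white laboratory shaker, 176 x 126 mm, fixed to the bench, bare metal platform on top 50 mm above the bench. Origin at the centre of its underside (bench level); z up, x from its control-knob side to its bridge. With the plate home the block centre lies at x -13 mm, y 0 (1.5 mm of play), z 81 mm in this frame; lowered over the studs before the slide, at x -43 mm, y 0.
- studs (a point): on the platform's top, midway between its two steel studs, which stand 28 mm either side along y (axes as the shaker's): stems 8 mm thick, round heads 18 mm across, undersides 8.5 mm and tops 12.5 mm above the platform
- bridge (a point): middle of the crossbar's top, 98 mm above the bench. The bridge spans the platform along y, 75 mm ahead (+x) of the studs; crossbar 20 mm wide (x), 14 mm tall, underside 34 mm above the platform; posts 10 mm thick, centred 53 mm either side. The sprung pin hangs through its middle, in an 18 mm collar
- block_centre (a point): centre of the bare aluminium tube block, 60 x 32 x 50 mm (x, y, z), three wells in its top, fixed on the loose steel plate (0.25 to 0.5 kg in all). Axes: z up, x towards the plate's end with the pin hole. The plate's underside is 31 mm below this point. The plate starts flat on the bench; it and the mallet may have swapped places
- keyholes (a point): on the underside of the plate (120 x 90 x 6 mm; x -63 to +57 mm about this point), midway between the wide parts, 24 x 24 mm, of its two keyholes, 28 mm either side along y. From each an 11 mm wide slot runs to -x and ends 34 mm from here: a slide of 30 mm along +x brings the slot ends against the stems. The pin hole, 14 mm square, at x +45 mm, is then under the pin
- mallet_grip (a point): the place to grip: on the axis of the mallet's level wooden handle, 48 mm from the head's axis. The mallet (0.3 to 0.5 kg) stands on one face of its head, handle axis 40 mm above the bench. Handle 20 mm wide, 26 mm tall, along y from -88 mm to the head at +26 mm about this point; z up
- mallet_head (a point): centre of the mallet head: an upright cylinder 80 mm tall, its round soft faces 44 mm across, each 40 mm from this point. Axes as for mallet_grip. The handle can turn a little in a gripper when a blow lands
- pin_top (a point): centre of the top of the sprung pin's steel head, 28 mm across and 12 mm tall, over the shaker's bridge. 144 mm above the bench when up, 124 mm when down. The pin below it is 9 mm thick; if the plate is not home it hits the plate and springs back
- pin (a joint): travel of the sprung pin, m: 0 up (start), 0.020 fully down. An over-centre spring pushes it up with about 4 N at the top of the stroke, falling to none half-way; past half-way (0.010) it pushes the pin down and keeps it down. Damped, about 12 N per m/s.
- bottle: small brown reagent bottle, 34 mm across, 62 mm tall, loose bystander; origin at the centre of its underside
- marker: black marker pen, 138 mm long, lying loose on the bench, bystander; origin at the middle of its length
There are look-alikes about, which are no part of the job. Of the things that look like the shaker, the larger one is meant.

How it is judged:
By the outcome, as a careful person would: the job done as asked, in the order asked, and still so for the second after the job is handed in, with the robot touching nothing.
It also fails if it takes over 72 s, if anything falls off the work surface, if the arm or the gripper's body presses on something with over 40 N, if the wrist force passes 120 N, or if a joint passes its speed limit or range.

### The arm

A 7-joint arm with a two-finger parallel gripper is mounted at the origin on the work surface; the furniture and walls round the work are solid. World frame = base frame: x ahead of the robot, y to its left, z up, the work surface at z = 0. Lengths are in m, angles in rad, forces in N, time in s.
With the tool pointing down it reaches from about 0.35 to 0.775 m from the base axis. Payload 3.1 kg.
Tool frame: the origin (TCP) lies at the very end of the fingers, on their centre line; the grasp point (between the pads) lies 19 mm behind it; z points along the fingers, y is the line along which they close (so a half turn about z gives the same grasp; the last joint's range is limited). The gripper opens to 85 mm and grips with 20 to 120 N. Pads are 22 mm wide; open, the fingers measure 114 mm over their backs; the gripper's body (76 mm by 85 mm) begins 54 mm behind the grasp point. The pads swing forward as they close: fully open they stand 13 mm farther back than shut.
Start: joints at [-0.042, 0.311, 0.014, 1.512, -0.004, 1.319, -0.027], TCP at [0.55, 0, 0.231] pointing down, gripper open.
Joint ranges: [-2.7, 2.7], [-0.3, 1.91], [-1.27, 1.3], [0.12, 2.57], [-1.44, 4.58], [0.2, 2.03], [-3.05, 3.05]. Speed limits (rad/s): [2.79, 2.79, 3.14, 3.14, 3.14, 3.14, 3.14].

### API

Orientations are given as [roll, pitch, yaw] about the fixed x, y, z axes, in that order (R = Rz(yaw) Ry(pitch) Rx(roll)).
In Python, from plant import bot, optics gives the robot as it stands.
- The arm moves only by the shell command python3 -m handwheel 'ROWS' [OPENING]. ROWS is JSON, one flat list of numbers, 6 for each row, row after row: the shift along the tool's x, y, z in mm, then the turn, a rotation vector about the tool's x, y, z in degrees. In form: [tx, ty, tz, wx, wy, wz, tx, ty, tz, wx, wy, wz, ...]. A call has 1 to 5 rows; each row is the pose to reach, as a shift and turn from the pose commanded when the call began, along the tool's axes at that moment; what a row does not reach only later rows make up. A row lasts 1/10 s, in which the tool goes at most 50 mm and 8.59 degrees, less where a joint would pass 70% of its speed; a pose out of reach is approached as far as the arm can. A call with a gripper value outside its range is refused whole. OPENING is the closure, from 0 (fully open) to 1 (shut), set as the call begins (- or left out, the last holds). The fingers move at their own pace and stop on an object; the grip force is fixed at half the most. Time passes only in rows, so rows that repeat a pose let the fingers close. It gives the time, the measured TCP pose, the force, the opening and the grip force at its end, in the units of the state.
- bot.get_state(): the state, without advancing time (a new reading comes with each control period).
- optics.capture(name): name is "scene" or "side" or "wrist"; returns a dict with "pixels" (420x560x3 uint8, red, green, blue), "mtx" (3x3 intrinsics, pixels), "T" (4x4, takes a point from camera to world coordinates); the wrist camera has in their place "mount" (4x4, takes a point from camera to tool coordinates, whose origin is the TCP and whose axes are the flange's). Camera axes: x right, y down, z forward; pixel columns grow to the right and rows downward; lengths in m; the calibration is good to about 2 mm. A picture is of the moment at which its call begins: read the wrist's pose just before it. There is no depth.
- bot.job_done(): hands the job in; it is judged then, once.
The state is a dict: "time_s": time; "joints": joint angles; "qd": joint speeds; "joint_torque": joint torques, N m; "eef_pos": TCP position; "ee_rot": TCP orientation; "wrist_force": force on the tool from outside, world axes, zero at the start; "wrist_torque": the same for the moment, N m; "finger_gap": finger opening in m; "grasp_force": force on a finger pad.
Only numpy, scipy, OpenCV 4.12 (cv2) and the standard library are available. Lean on these libraries where they do the work, as an engineer would, in place of code of your own. Each camera call takes 0.05 s, during which the arm holds its last target. There are 200 camera calls.

## Working session

There is one attempt and no reset: what is moved stays moved. The work goes in short steps, Python scripts to look and compute and a shell command to move; the robot and the scene stay as the last step left them, time stands still between calls to the robot, and variables do not carry over. Pictures are saved under pics/ and viewed, at most 12 in all, crops included, and the job is handed in when it is done.

```bash
ls; mkdir -p pics; cat > h.py <<'E'
import numpy as np, cv2
from scipy.spatial.transform import Rotation as R
from plant import bot, optics
def tcp():
    s=bot.get_state(); T=np.eye(4); T[:3,:3]=R.from_euler('xyz',s['ee_rot']).as_matrix(); T[:3,3]=s['eef_pos']; return T
def cap(n,f=None):
    t=tcp(); c=optics.capture(n); T=c['T'] if 'T' in c else t@np.array(c['mount'])
    if f: cv2.imwrite('pics/'+f,np.ascontiguousarray(c['pixels'][:,:,::-1]))
    return c['pixels'],np.array(c['mtx']),np.array(T)
def ray(K,T,uv,z):
    d=T[:3,:3]@np.linalg.inv(K)@np.array([uv[0],uv[1],1.]); return T[:3,3]+d*(z-T[2,3])/d[2]
def proj(K,T,p):
    q=np.linalg.inv(T)@np.append(p,1); q=K@q[:3]; return q[:2]/q[2]
def totool(p,T=None):
    T=tcp() if T is None else T
    return (np.linalg.inv(T)@np.append(p,1))[:3]*1000
E
python3 - <<'E'
from h import *
import pickle
a=cap('scene','a.png');b=cap('side','b.png')
pickle.dump((a,b),open('ab.pkl','wb'))
print(a[2],b[2],a[1],bot.get_state())
c=np.array(optics.capture('wrist')['mount']);print(c)
E
```

```text
pics
[[ 0.73946318 -0.34339054  0.57903122 -0.1771096 ]
 [-0.67308278 -0.36128417  0.64531644 -0.8358678 ]
 [-0.01240075 -0.86692369 -0.4982866   0.69021616]
 [ 0.          0.          0.          1.        ]] [[ 0.91551554 -0.24294337  0.3206397   0.10974254]
 [-0.40167016 -0.59601394  0.6952902  -0.87594904]
 [ 0.02218959 -0.76534038 -0.64324313  0.83443722]
 [ 0.          0.          0.          1.        ]] [[518.90338116   0.         285.92565319]
 [  0.         518.90338116 209.14216811]
 [  0.           0.           1.        ]] {'time_s': 0.1, 'joints': array([-0.04168257,  0.31164278,  0.01401997,  1.5128808 , -0.00439449,
        1.31918964, -0.02718684]), 'qd': array([ 2.06602398e-03, -2.78107415e-03, -6.36023100e-06, -3.53623878e-03,
        2.36382769e-03, -4.83094311e-04, -2.73338827e-04]), 'joint_torque': array([ 1.58822681e-03, -3.80853546e+01,  1.46967340e-01, -2.31242698e+01,
        1.21570277e-02,  8.10778613e-03,  3.56746978e-05]), 'eef_pos': array([ 5.49358463e-01, -1.17239743e-05,  2.30337781e-01]), 'ee_rot': array([-3.13950516e+00,  1.01673138e-04,  1.57084443e+00]), 'wrist_force': array([0.02853558, 0.53764849, 1.19838839]), 'wrist_torque': array([-0.03303663, -0.01256733,  0.06643303]), 'grasp_force': 0.0, 'finger_gap': 0.08541998341012927}
[[-2.26809299e-04 -9.48769619e-01 -3.15968604e-01  8.18328091e-02]
 [ 9.99999947e-01 -1.41766633e-04 -2.92134762e-04  3.44714947e-04]
 [ 2.32374782e-04 -3.15968653e-01  9.48769601e-01 -1.42714214e-01]
 [ 0.00000000e+00  0.00000000e+00  0.00000000e+00  1.00000000e+00]]
```

View pics/a.png

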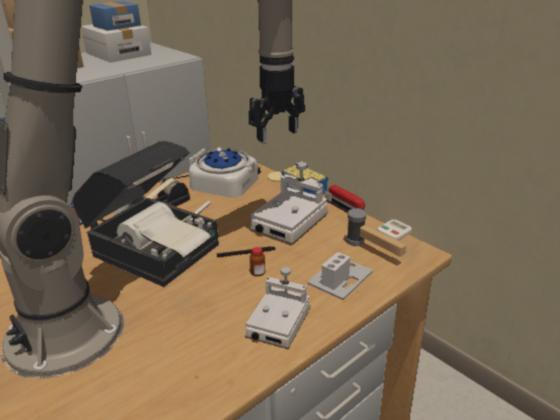

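View pics/b.png

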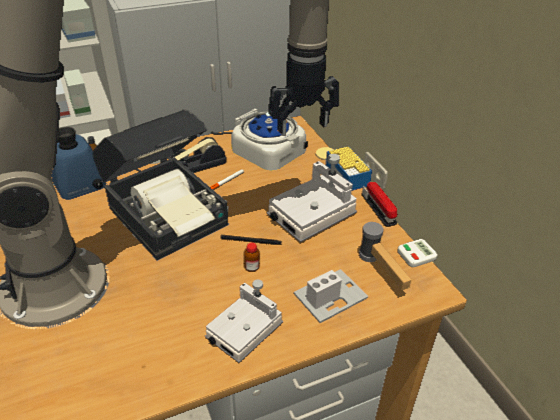

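Large shaker sits at scene (290,210)/side (312,207), the small one at scene (278,313). The plate is at scene (341,277), the mallet head at (357,227), the bottle at (258,262) and the marker at (246,251). I'll zoom in.

```bash
python3 - <<'E'
from h import *
import pickle
a,b=pickle.load(open('ab.pkl','rb'))
f=lambda im,x,y,w,h,s:cv2.resize(np.ascontiguousarray(im[y:y+h,x:x+w,::-1]),None,fx=s,fy=s,interpolation=cv2.INTER_CUBIC)
o=np.vstack([f(a[0],240,150,200,75,4),f(b[0],255,140,200,75,4)]) 
o=np.vstack([f(a[0],240,150,200,150,4)[:600]])
L=f(a[0],240,150,180,150,2.2);
A=f(a[0],240,155,130,90,3); B=f(b[0],255,140,130,110,3); C=f(a[0],300,200,120,100,3); D=f(b[0],285,215,130,110,3)
o=np.zeros((600,800,3),np.uint8); 
o[:270,:390]=A;o[270:600,:390]=B;o[:300,400:760]=C;o[300:600,400:790]=D[:300]
cv2.imwrite('pics/c.png',o)
for n,s,t,z in [('pin',(302,167),(333,157),.144),('bottle',(258,273),(251,268),0),('mall',(357,213),(372,228),.08),('block',(338,260),(325,279),.056)]:
  print(n,ray(a[1],a[2],s,z),ray(b[1],b[2],t,z))
E
```

```text
pin [ 0.62618176 -0.00199033  0.144     ] [0.63770671 0.01762092 0.144     ]
bottle [ 0.39051987 -0.10821917  0.        ] [ 3.89343208e-01 -1.05804263e-01 -1.11022302e-16]
mall [ 0.63955111 -0.17262512  0.08      ] [ 0.63945769 -0.16707999  0.08      ]
block [ 0.49517647 -0.24737447  0.056     ] [ 0.49318735 -0.24052532  0.056     ]
```

View pics/c.png

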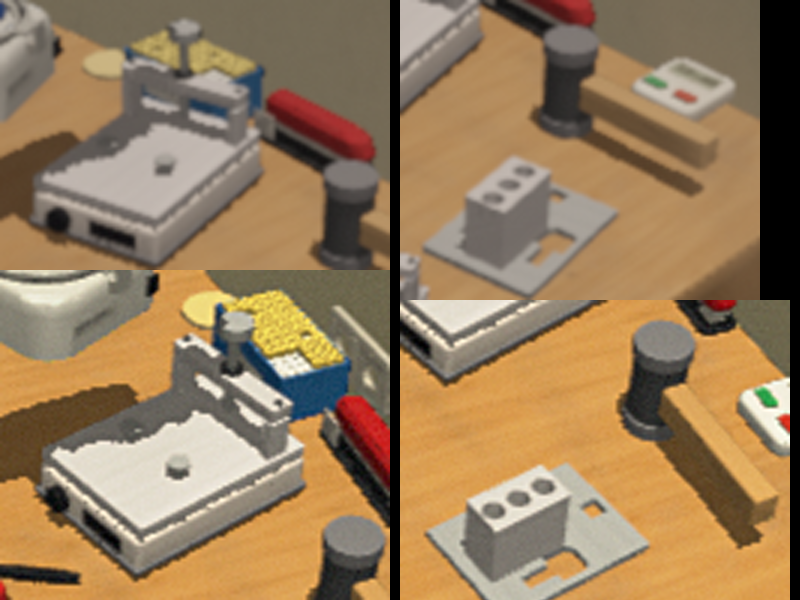

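```bash
cat >> h.py <<'E'
def tri(a,b,s,t):
    P=[c[1]@np.linalg.inv(c[2])[:3] for c in (a,b)]
    X=cv2.triangulatePoints(P[0],P[1],np.array(s,float).reshape(2,1),np.array(t,float).reshape(2,1)).ravel(); return X[:3]/X[3]
E
python3 - <<'E'
from h import *
import pickle
a,b=pickle.load(open('ab.pkl','rb'))
for n,s,t in [('pin',(301.3,164),(334,156.2)),('knob-r',(292.3,242.3),(301,240.7)),('knob-l',(251.7,229),(268.3,213.3)),('br-r bot',(327.3,213.3),(356,210)),('barL',(281.7,176.7),(314.3,163.3)),('barR',(322.7,187.7),(351,184.3)),('studR',(295,208.3),(314.3,204)),
('pinhole',(353.3,264.3),(349.3,284.3)),('block',(335.3,260),(324.3,280.7)),('plL',(308.3,281),(294.3,293.3)),('plR',(372.3,271),(367.7,296.7)),('mtop',(356.7,214.5),(372.7,230.7)),('mend',(402,250),(404.5,286.5))]:
  print(n,tri(a,b,s,t).round(3))
E
```

```text
pin [0.643 0.02  0.141]
knob-r [ 0.519 -0.079  0.01 ]
knob-l [0.489 0.037 0.008]
br-r bot [ 0.693 -0.025 -0.001]
barL [0.62  0.069 0.096]
barR [ 0.666 -0.031  0.088]
studR [ 0.573 -0.032  0.062]
pinhole [ 0.553 -0.24   0.014]
block [ 0.489 -0.246  0.058]
plL [ 0.44  -0.216  0.012]
plR [ 0.577 -0.275  0.002]
mtop [ 0.639 -0.172  0.076]
mend [ 0.632 -0.31   0.048]
```

```bash
python3 - <<'E'
from h import *
import pickle
w=cap('wrist','w1.png');pickle.dump(w,open('w1.pkl','wb'));print(w[1],w[2])
for n,p in [('pin',(.643,.02,.144)),('studR',(.573,-.032,.0625)),('studL',(.557,.022,.0625)),('mallet',(.639,-.172,.08)),('block',(.489,-.246,.056))]: print(n,proj(w[1],w[2],p))
E
```

```text
[[335.56151408   0.         278.75518328]
 [  0.         335.56151408 211.38597686]
 [  0.           0.           1.        ]] [[ 9.99997883e-01  5.12086712e-04 -1.99277789e-03  5.50051793e-01]
 [-1.43996425e-04 -9.48739890e-01 -3.16057907e-01  8.18802748e-02]
 [-2.05247693e-03  3.16057525e-01 -9.48737808e-01  3.73162335e-01]
 [ 0.00000000e+00  0.00000000e+00  0.00000000e+00  1.00000000e+00]]
pin [411.15489643 192.00996388]
studR [302.70548446 221.39885606]
studL [286.88019993 167.1227207 ]
mallet [362.68006822 350.2726951 ]
block [228.70682091 386.19294633]
```

View pics/w1.png

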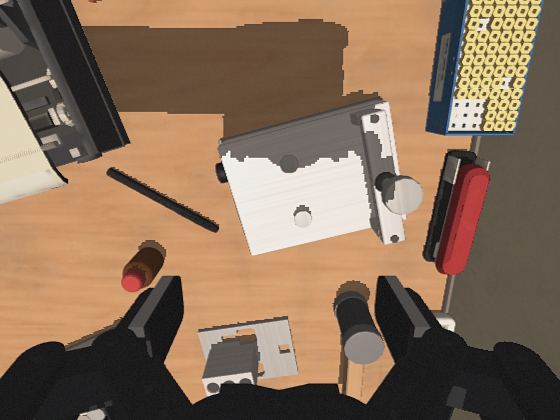

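Wrist view: studs at (289,163) and (302,216), pin head at (402,195), crossbar bolts at (375,117) and (395,239), and the plate's pin hole at (284,348).

```bash
python3 - <<'E'
from h import *
import pickle
w=pickle.load(open('w1.pkl','rb'));r=lambda u,z:ray(w[1],w[2],u,z)[:2]
L=r((289,163),.0625);Rr=r((302,216),.0625);m=(L+Rr)/2;d=L-Rr
print('studs',L,Rr,m,np.linalg.norm(d),np.degrees(np.arctan2(-d[0],d[1])))
p=r((402,195),.144);print('pin',p,np.linalg.norm(p-m),np.degrees(np.arctan2(*(p-m)[::-1])))
a=r((375,117),.098);b=r((395,239),.098);d=a-b;print('bar',(a+b)/2,np.linalg.norm(d),np.degrees(np.arctan2(-d[0],d[1])))
for n,u,z in [('hole',(284,348),.006),('c1',(199,331),.006),('c2',(290,318),.006),('c3',(298,374),.006),('well',(228,388),.056)]: print(n,r(u,z))
E
```

```text
studs [0.55894442 0.02587598] [ 0.57218236 -0.02636682] [ 5.65563389e-01 -2.45419993e-04] 0.053893905602233366 14.219049130922926
pin [0.63679843 0.01780903] 0.07348737373048397 14.222078716368298
bar [0.6390977  0.01662704] 0.10788965174289034 14.598974193466118
hole [ 0.55625057 -0.23254916]
c1 [ 0.44482003 -0.20558374]
c2 [ 0.56376226 -0.18535647]
c3 [ 0.57571062 -0.27611557]
well [ 0.4880137  -0.24878719]
```

```bash
python3 -m handwheel '[-46,-11,0,0,0,8,-92,-22,0,0,0,16,-140,-33,8,0,0,24,-188,-44,20,0,0,32,-236,-54,30,0,0,40]' && python3 -m handwheel '[0,0,0,0,0,8,0,0,0,0,0,16,0,0,0,0,0,24,0,0,0,0,0,32,0,0,0,0,0,41]' 0 && python3 -m handwheel '[0,0,0,0,0,0,0,0,0,0,0,0]' && python3 - <<'E'
from h import *
import pickle
w=cap('wrist','w2.png');pickle.dump(w,open('w2.pkl','wb'));print(bot.get_state()['joints'])
for n,p in [('hole',(.5565,-.2325,.006)),('block',(.4935,-.2425,.056))]: print(n,proj(w[1],w[2],p))
E
```

```text
time_s: 0.7
eef_pos: [0.4954, -0.2368, 0.2011]
ee_rot: [3.141, -0.0, 0.867]
wrist_force: [1.5, -1.0, -0.7]
finger_gap: 0.0856
grasp_force: 0.0
time_s: 1.2
eef_pos: [0.496, -0.2352, 0.2011]
ee_rot: [-3.141, 0.001, 0.158]
wrist_force: [-0.4, 0.0, 0.1]
finger_gap: 0.0856
grasp_force: 0.0
time_s: 1.4
eef_pos: [0.4961, -0.2351, 0.2013]
ee_rot: [-3.141, 0.0, 0.168]
wrist_force: [0.8, 1.2, -0.3]
finger_gap: 0.0854
grasp_force: 0.0
[ 0.13548655  0.33609306  0.36480143  1.57501515 -0.12413513  1.25368047
 -0.8833347 ]
hole [287.06728663 122.88840438]
block [287.1024892  200.18556524]
```

View pics/w2.png

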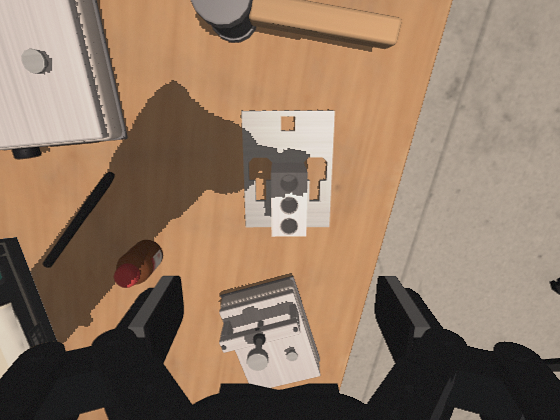

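Wells at (289,182), (289,205) and (289,226); pin hole at (288,123); plate corners at (243,110), (334,111), (246,226) and (330,227).

```bash
python3 - <<'E'
from h import *
import pickle
w=pickle.load(open('w2.pkl','rb'));r=lambda u,z:ray(w[1],w[2],u,z)
T=tcp()
for n,u,z in [('w1',(289,182),.056),('w2',(289,205),.056),('w3',(289,226),.056),('hole',(288,123),.006),('c',(243,110),.006),('c',(334,111),.006),('c',(246,226),.006),('c',(330,227),.006)]:
  p=r(u,z);print(n,p.round(4),totool(p,T).round(1))
E
```

```text
w1 [ 0.5102 -0.2412  0.056 ] [ 12.9   8.4 145.3]
w2 [ 0.4893 -0.245   0.056 ] [ -8.3   8.6 145.3]
w3 [ 0.4695 -0.2485  0.056 ] [-28.5   8.8 145.3]
hole [ 0.5565 -0.2334  0.006 ] [ 59.9   8.4 195.3]
c [ 0.5613 -0.1885  0.006 ] [ 72.  -35.1 195.3]
c [ 0.575  -0.2752  0.006 ] [ 71.1  52.7 195.3]
c [ 0.4431 -0.2076  0.006 ] [-47.6 -35.9 195.3]
c [ 0.4571 -0.2971  0.006 ] [-48.8  54.6 195.3]
```

```bash
python3 -m handwheel '[-8,8.5,45,0,0,0,-8,8.5,90,0,0,0,-8,8.5,130,0,0,0,-8,8.5,165,0,0,0,-8,8.5,180,0,0,0]' && python3 -m handwheel '[0,0,0,0,0,0,0,0,0,0,0,0,0,0,0,0,0,0,0,0,0,0,0,0,0,0,0,0,0,0]' 1 && python3 -m handwheel '[0,0,0,0,0,0,0,0,0,0,0,0,0,0,-5,0,0,0,0,0,-20,0,0,0,0,0,-40,0,0,0]'; python3 -c "
from h import *
s=bot.get_state();print(s['joints'],s['wrist_torque'])"
```

```text
time_s: 1.95
eef_pos: [0.487, -0.2434, 0.0177]
ee_rot: [-3.138, 0.006, 0.166]
wrist_force: [-0.5, -0.5, -0.2]
finger_gap: 0.0857
grasp_force: 0.0
time_s: 2.45
eef_pos: [0.4913, -0.2456, 0.0233]
ee_rot: [3.14, -0.003, 0.165]
wrist_force: [0.2, 0.0, 5.2]
finger_gap: 0.0313
grasp_force: 62.0
time_s: 2.95
eef_pos: [0.4877, -0.244, 0.0603]
ee_rot: [-3.139, 0.004, 0.164]
wrist_force: [0.7, 0.0, -3.3]
finger_gap: 0.0313
grasp_force: 61.0
[ 0.17891234  0.47480364  0.33946111  1.75628385 -0.18798892  0.94741159
 -0.81195443] [ 0.03437497  0.00548693 -0.04595471]
```

```bash
python3 -m handwheel '[0,0,-30,0,0,0,0,0,-65,0,0,0,10,-30,-90,0,0,0,22,-70,-100,0,0,-2,36,-115,-100,0,0,-4.8]' && python3 -m handwheel '[15,-40,0,0,0,0,28,-80,0,0,0,0,34,-105,0,0,0,0,41,-106,0,0,0,0,41,-106,0,0,0,0]'; python3 - <<'E'
from h import *
import pickle
for f,roi in (('w1.pkl',[(289,163),(302,216)]),('w2.pkl',[(34,61)])):
  w=pickle.load(open(f,'rb'));im=w[0].astype(np.uint8)
  g=cv2.cvtColor(im,cv2.COLOR_RGB2GRAY)
  for u,v in roi:
    c=g[v-15:v+16,u-16:u+17];e=cv2.resize(c,None,fx=5,fy=5,interpolation=cv2.INTER_CUBIC)
    cs=cv2.HoughCircles(e,cv2.HOUGH_GRADIENT,1,60,param1=60,param2=12,minRadius=38,maxRadius=62)
    if cs is not None:
      for x,y,r in cs[0][:2]: q=(u-16+(x+.5)/5-.5,v-15+(y+.5)/5-.5);print(f,q,r/5,ray(w[1],w[2],q,.0625).round(4))
w=cap('wrist','w3.png');pickle.dump(w,open('w3.pkl','wb'));print(w[2])
cap('side','b3.png');cap('scene','a3.png')
s=bot.get_state();print(s['eef_pos'],s['ee_rot'],s['joints'])
E
```

```text
time_s: 3.45
eef_pos: [0.507, -0.1265, 0.1634]
ee_rot: [3.139, -0.003, 0.246]
wrist_force: [0.9, 0.1, -2.8]
finger_gap: 0.0311
grasp_force: 61.1
time_s: 3.95
eef_pos: [0.5201, -0.0119, 0.1609]
ee_rot: [3.141, 0.001, 0.251]
wrist_force: [-0.1, -0.8, -2.7]
finger_gap: 0.0313
grasp_force: 61.0
w1.pkl (np.float32(288.5), np.float32(163.9)) 9.54 [0.5585 0.025  0.0625]
w1.pkl (np.float32(302.5), np.float32(218.9)) 8.38 [ 0.5727 -0.0294  0.0625]
w2.pkl (np.float32(31.1), np.float32(61.5)) 12.280001 [ 0.5721 -0.0284  0.0625]
[[ 2.47756613e-01 -9.18883813e-01 -3.07032895e-01  5.99238470e-01]
 [-9.68822278e-01 -2.34908874e-01 -7.87477968e-02  8.87821549e-03]
 [ 2.35324313e-04  3.16970596e-01 -9.48435336e-01  3.03590206e-01]
 [ 0.00000000e+00  0.00000000e+00  0.00000000e+00  1.00000000e+00]]
[ 0.51954933 -0.01505503  0.1611564 ] [3.14044012e+00 1.42188208e-03 2.44918877e-01] [-0.20347282  0.30349726  0.24982292  1.71047135 -0.07979994  1.1387657
 -1.25695631]
```

View pics/w3.png

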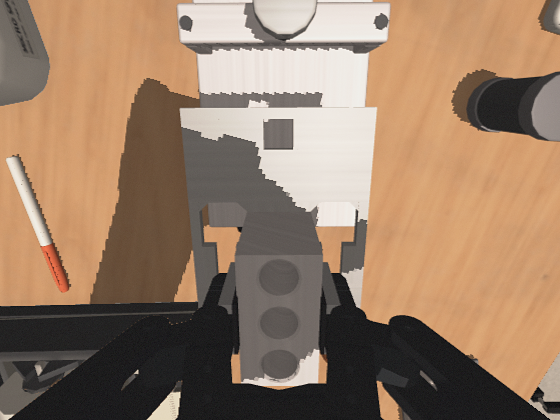

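The view shows crossbar bolts at (186,22) and (381,20), the plate's pin hole at (278,134) and its front corners at (181,108) and (377,108), all well aligned.

```bash
python3 - <<'E'
from h import *
import pickle
w=pickle.load(open('w3.pkl','rb'));r=lambda u,z:ray(w[1],w[2],u,z)
T=tcp();zt=.1611-.0225+.006
for n,u,z in [('b1',(186,22),.098),('b2',(381,20),.098),('hole',(278.5,134),zt),('c1',(181,108),zt),('c2',(377,108),zt),('well',(279,322),zt+.05)]:
  p=r(u,z);print(n,p.round(4),totool(p,T).round(1))
for p in [(.5655,-.002,.0625),(.638,.0172,.098)]: print(totool(np.array(p),T).round(1))
E
```

```text
b1 [0.6253 0.0675 0.098 ] [122.7 -54.5  62.9]
b2 [ 0.6525 -0.0348  0.098 ] [124.3  51.3  63. ]
hole [0.5844 0.0052 0.1446] [67.8 -3.9 16.5]
c1 [0.5846 0.0508 0.1446] [ 79.1 -48.1  16.4]
c2 [ 0.6066 -0.0352  0.1446] [79.6 40.6 16.5]
well [ 0.5205 -0.0114  0.1946] [  1.8  -3.3 -33.4]
[47.9 -1.6 98.6]
[122.8  -2.6  63. ]
```

```bash
python3 -m handwheel '[0,2.2,30,0,0,0,0,2.2,55,0,0,0,0,2.2,66,0,0,0,8,2.2,67,0,0,0,18,2.2,67,0,0,0]' && python3 -m handwheel '[7.5,0,0,0,0,0,7.5,0,0,0,0,0,7.5,0,3,0,0,0,7.5,0,6,0,0,0,7.5,0,9,0,0,0]' && python3 -m handwheel '[0,0,2,0,0,0,0,0,4,0,0,0,0,0,6,0,0,0,0,0,8,0,0,0,0,0,9,0,0,0]'; python3 -c "
from h import *
s=bot.get_state();print(s['eef_pos'],s['wrist_force'])"
```

```text
time_s: 4.6
eef_pos: [0.5392, -0.0112, 0.0951]
ee_rot: [3.141, -0.001, 0.247]
wrist_force: [-0.4, -0.3, -2.3]
finger_gap: 0.0311
grasp_force: 61.0
time_s: 5.1
eef_pos: [0.5449, -0.0088, 0.0852]
ee_rot: [-3.142, 0.0, 0.248]
wrist_force: [0.3, 0.2, -2.8]
finger_gap: 0.0312
grasp_force: 61.0
time_s: 5.6
eef_pos: [0.5452, -0.0087, 0.0762]
ee_rot: [-3.142, 0.0, 0.248]
wrist_force: [-0.2, -0.2, -3.8]
finger_gap: 0.0313
grasp_force: 61.0
[ 0.5452451  -0.00867276  0.07620525] [-0.22669936 -0.20847135 -3.76058945]
```

```bash
python3 -m handwheel '[0,0,1,0,0,0,0,0,2,0,0,0,0,0,2.5,0,0,0,0,0,2.5,0,0,0]' && python3 -m handwheel '[6,0,0,0,0,0,12,0,0,0,0,0,18,0,0,0,0,0,24,0,0,0,24,0,0,0,0,0]'
```

```text
time_s: 6.0
eef_pos: [0.5453, -0.0087, 0.0739]
ee_rot: [-3.142, 0.0, 0.248]
wrist_force: [-0.3, -0.0, -2.8]
finger_gap: 0.0311
grasp_force: 61.0validation failed for argument at $...
```

```bash
python3 -m handwheel '[6,0,0,0,0,0,12,0,0,0,0,0,18,0,0,0,0,0,24,0,0,0,0,0,24,0,0,0,0,0]' && python3 -m handwheel '[2,0,0,0,0,0,4,0,0,0,0,0,6,0,0,0,0,0,7,0,0,0,0,0,7,0,0,0,0,0]'
```

```text
time_s: 6.5
eef_pos: [0.5699, -0.0022, 0.074]
ee_rot: [3.141, -0.001, 0.249]
wrist_force: [-0.7, 0.0, -3.9]
finger_gap: 0.0314
grasp_force: 61.0
time_s: 7.0
eef_pos: [0.5746, -0.0013, 0.0738]
ee_rot: [-3.141, 0.002, 0.248]
wrist_force: [-2.5, -1.0, -1.4]
finger_gap: 0.0311
grasp_force: 61.3
```

```bash
python3 -m handwheel '[1,0,0,0,0,0,2,0,0,0,0,0,3,0,0,0,0,0,3,0,0,0,0,0]' && python3 -m handwheel '[-2,0,1,0,0,0,-2,0,1.5,0,0,0,-2,0,1.5,0,0,0]'; python3 - <<'E'
from h import *
cap('wrist','w4.png');cap('side','b4.png')
s=bot.get_state();print(s['wrist_force'],s['eef_pos'])
E
```

```text
time_s: 7.4
eef_pos: [0.5746, -0.0013, 0.0739]
ee_rot: [-3.14, 0.008, 0.248]
wrist_force: [-9.6, -1.1, 4.6]
finger_gap: 0.0311
grasp_force: 62.2
time_s: 7.7
eef_pos: [0.5746, -0.0013, 0.0736]
ee_rot: [-3.141, 0.003, 0.248]
wrist_force: [-7.5, -2.2, 7.0]
finger_gap: 0.0311
grasp_force: 62.5
[-8.49103741 -0.48707889  6.87839924] [ 0.57453677 -0.00135093  0.07357445]
```

View pics/b4.png

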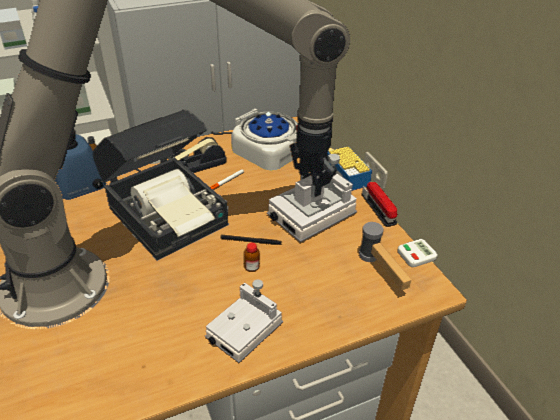

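Stop force reached after a 30.2 mm slide. I'll release and go to the mallet.

```bash
python3 -m handwheel '[0,0,0,0,0,0,0,0,0,0,0,0,0,0,0,0,0,0,0,0,0,0,0,0,0,0,0,0,0,0]' 0 && python3 -m handwheel '[0,0,-10,0,0,0,0,0,-40,0,0,0,0,0,-85,0,0,0,0,0,-125,0,0,0,0,0,-150,0,0,0]' && python3 -m handwheel '[1,45,0,0,0,-8,2,90,0,0,0,-16,4,135,0,0,0,-24,5,180,0,0,0,-32,7,225,0,0,0,-40]' && python3 -m handwheel '[0,0,0,0,0,-8,0,0,0,0,0,-16,0,0,0,0,0,-24,0,0,0,0,0,-33,0,0,0,0,0,-33]'; python3 - <<'E'
from h import *
import pickle
w=cap('wrist','w5.png');pickle.dump(w,open('w5.pkl','wb'))
s=bot.get_state();print(s['joints'],s['eef_pos'],s['wrist_force'])
for n,p in [('grip',(.637,-.22,.053)),('head',(.639,-.172,.08)),('end',(.633,-.31,.053))]: print(n,proj(w[1],w[2],p))
E
```

```text
time_s: 8.3
eef_pos: [0.5768, -0.0008, 0.0725]
ee_rot: [3.141, -0.001, 0.248]
wrist_force: [0.4, -0.0, -0.2]
finger_gap: 0.0852
grasp_force: 0.0
time_s: 8.8
eef_pos: [0.578, -0.0011, 0.2272]
ee_rot: [3.14, -0.006, 0.248]
wrist_force: [0.3, 0.1, 0.6]
finger_gap: 0.0852
grasp_force: 0.0
time_s: 9.3
eef_pos: [0.6388, -0.219, 0.2235]
ee_rot: [3.14, -0.0, 0.952]
wrist_force: [0.7, 0.2, -0.1]
finger_gap: 0.0855
grasp_force: 0.0
time_s: 9.8
eef_pos: [0.6385, -0.2174, 0.2231]
ee_rot: [3.141, -0.0, 1.522]
wrist_force: [0.6, -0.5, 0.2]
finger_gap: 0.0852
grasp_force: 0.0
[ 0.26829755  0.58076778  0.06193339  1.12872354 -0.03445574  1.4324016
  0.27369222] [ 0.6384514  -0.21740251  0.22305299] [ 0.80936303 -0.46013852 -0.54799208]
grip [276.99458666 192.00668676]
head [276.33530033 145.23295018]
end [277.53504017 275.06533127]
```

View pics/w5.png

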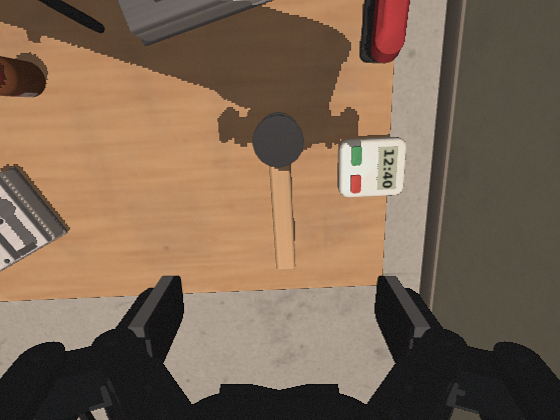

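Head top at (278,139), handle from (281,168) to (285,269); the timer's left edge is at column 340, rows 137–195, close to the finger path.

```bash
python3 - <<'E'
from h import *
import pickle
w=pickle.load(open('w5.pkl','rb'));r=lambda u,z:ray(w[1],w[2],u,z)
T=tcp()
for n,u,z in [('head',(278,139.5),.08),('h0',(281,168),.053),('h1',(285.5,269),.053),('tim1',(340,140),.015),('tim2',(340,194),.015)]:
  p=r(u,z);print(n,p.round(4),totool(p,T).round(1))
E
```

```text
head [ 0.6406 -0.1673  0.08  ] [ 50.1  -0.5 143.1]
h0 [ 0.642  -0.1968  0.053 ] [ 20.7   2.3 170.1]
h1 [ 0.6416 -0.3033  0.053 ] [-85.6   7.5 170.1]
tim1 [ 0.7039 -0.1782  0.015 ] [ 42.5  63.2 208.1]
tim2 [ 0.7044 -0.2358  0.015 ] [-15.   66.6 208.1]
```

```bash
python3 -m handwheel '[2,3,40,0,0,-3,2,3,85,0,0,-3,2,3,130,0,0,-3,2,3,170,0,0,-3,2,3,190,0,0,-3]' 0.4 && python3 -m handwheel '[0,0,8,0,0,0,0,0,12,0,0,0,0,0,12,0,0,0]' && python3 -m handwheel '[0,0,0,0,0,0,0,0,0,0,0,0,0,0,0,0,0,0,0,0,0,0,0,0,0,0,0,0,0,0]' 1 && python3 -m handwheel '[0,0,-5,0,0,0,0,0,-15,0,0,0,0,0,-30,0,0,0,0,0,-40,0,0,0,0,0,-40,0,0,0]'; python3 -c "
from h import *
s=bot.get_state();print(s['eef_pos'],s['ee_rot'],s['wrist_torque'])"
```

```text
time_s: 10.35
eef_pos: [0.6384, -0.2144, 0.028]
ee_rot: [-3.134, -0.002, 1.571]
wrist_force: [0.2, -0.0, 0.1]
finger_gap: 0.0515
grasp_force: 0.0
time_s: 10.65
eef_pos: [0.6425, -0.2157, 0.0216]
ee_rot: [3.14, 0.001, 1.574]
wrist_force: [0.1, 0.3, 0.6]
finger_gap: 0.0512
grasp_force: 0.0
time_s: 11.15
eef_pos: [0.6422, -0.2159, 0.0223]
ee_rot: [3.14, 0.001, 1.574]
wrist_force: [-1.4, -0.2, 6.0]
finger_gap: 0.019
grasp_force: 59.9
time_s: 11.65
eef_pos: [0.6436, -0.216, 0.0635]
ee_rot: [3.136, 0.002, 1.574]
wrist_force: [0.9, 0.4, -3.6]
finger_gap: 0.0191
grasp_force: 58.8
[ 0.64358788 -0.21602864  0.06346644] [3.13616578e+00 1.73746745e-03 1.57443266e+00] [-0.2178254  -0.01581933  0.0004916 ]
```

```bash
python3 -m handwheel '[0,0,-30,0,0,0,0,0,-70,0,0,0,0,0,-115,0,0,0,0,0,-155,0,0,0,0,0,-172,0,0,0]' && python3 -m handwheel '[30,-1,0,0,0,0,70,-2,0,0,0,0,115,-3,0,0,0,0,155,-5,0,0,0,0,175,-5,0,0,0,0]' && python3 -m handwheel '[8,0,0,0,0,0,10,0,0,0,0,0,10,0,0,0,0,0,10,0,0,0,0,0]'; python3 - <<'E'
from h import *
import pickle
w=cap('wrist','w6.png');a=cap('scene','a6.png');b=cap('side','b6.png');pickle.dump((w,a,b),open('w6.pkl','wb'))
s=bot.get_state();print(s['eef_pos'],s['ee_rot'])
f=lambda im,x,y,w,h,s:cv2.resize(np.ascontiguousarray(im[y:y+h,x:x+w,::-1]),None,fx=s,fy=s,interpolation=cv2.INTER_CUBIC)
o=np.zeros((600,800,3),np.uint8)
o[:300,:390]=f(a[0],240,130,130,100,3);o[300:600,:390]=f(b[0],260,110,130,100,3);o[:300,400:800]=cv2.resize(w[0][:,:,::-1],(400,300))
cv2.imwrite('pics/d6.png',o)
E
```

```text
time_s: 12.15
eef_pos: [0.6435, -0.2161, 0.2382]
ee_rot: [3.133, 0.003, 1.574]
wrist_force: [0.4, 0.7, -2.4]
finger_gap: 0.0193
grasp_force: 59.7
time_s: 12.65
eef_pos: [0.6352, -0.0331, 0.2323]
ee_rot: [-3.141, -0.005, 1.582]
wrist_force: [-0.7, 0.2, -4.7]
finger_gap: 0.0188
grasp_force: 59.8
time_s: 13.05
eef_pos: [0.6358, -0.0336, 0.2323]
ee_rot: [-3.141, 0.002, 1.57]
wrist_force: [-0.2, 0.3, -3.9]
finger_gap: 0.0193
grasp_force: 59.8
[ 0.63580515 -0.03236766  0.23233736] [-3.14143733e+00  8.68981212e-04  1.57169163e+00]
```

View pics/d6.png

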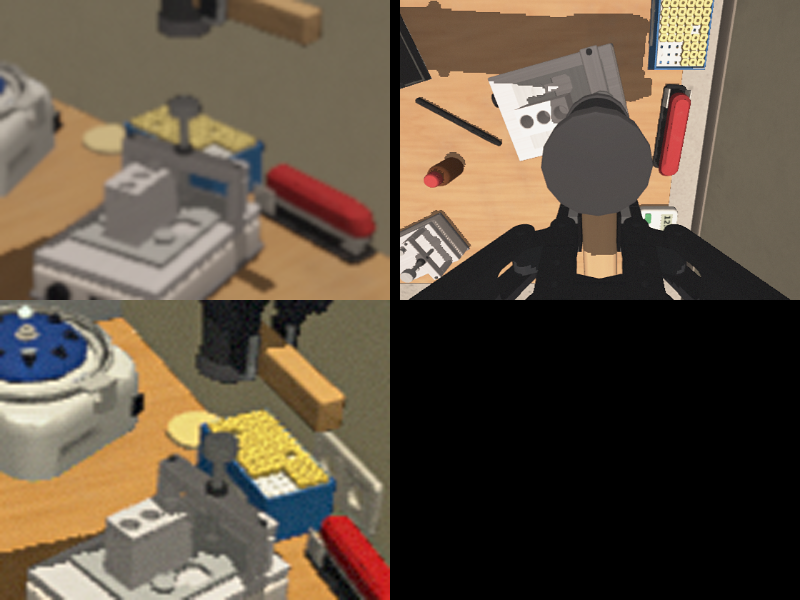

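The mallet head is directly above the pin in both fixed views (scene crop column 184), and the plate is home. Strike.

```bash
python3 -m handwheel '[2,1,36,0,0,0,2,1,85,0,0,0,2,1,86,0,0,0,2,1,50,0,0,0,2,1,5,0,0,0]' && python3 -m handwheel '[0,0,0,0,0,0]'; python3 - <<'E'
from h import *
a=cap('scene','a7.png');b=cap('side','b7.png')
f=lambda im,x,y,w,h,s:cv2.resize(np.ascontiguousarray(im[y:y+h,x:x+w,::-1]),None,fx=s,fy=s,interpolation=cv2.INTER_CUBIC)
o=np.hstack([f(a[0],240,130,130,130,3),f(b[0],260,110,130,130,3)])
cv2.imwrite('pics/d7.png',o)
E
```

```text
time_s: 13.7
eef_pos: [0.6344, -0.0289, 0.2252]
ee_rot: [-3.133, -0.0, 1.573]
wrist_force: [1.9, -0.6, -2.7]
finger_gap: 0.0193
grasp_force: 61.4
time_s: 13.8
eef_pos: [0.6414, -0.029, 0.2361]
ee_rot: [3.126, 0.0, 1.574]
wrist_force: [0.9, 0.5, -2.3]
finger_gap: 0.0189
grasp_force: 61.7
```

View pics/d7.png

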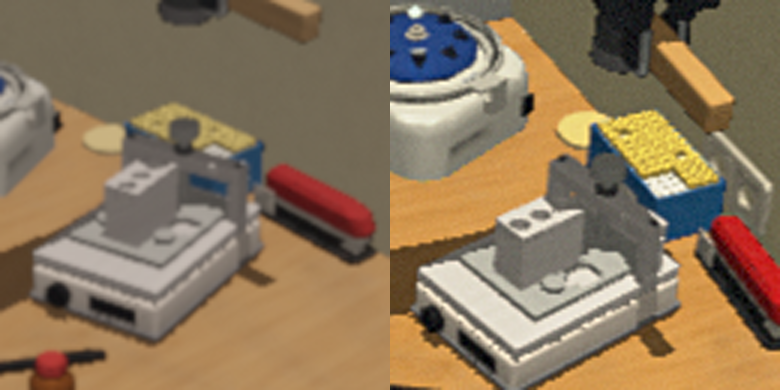

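The pin head has dropped to scene (301,171) and side (333,164); I'll check that numerically, then return the mallet.

```bash
python3 - <<'E'
from h import *
import pickle
a,b=pickle.load(open('ab.pkl','rb'))
A7=cv2.imread('pics/a7.png');A6=cv2.imread('pics/a6.png');B7=cv2.imread('pics/b7.png');B6=cv2.imread('pics/b6.png')
def shift(i,j,y,x):
  t=i[y-5:y+6,x-6:x+7];g=j[y-12:y+25,x-10:x+11];r=cv2.matchTemplate(g,t,cv2.TM_CCOEFF_NORMED);m=cv2.minMaxLoc(r);return m[1],np.array(m[3])-(4,7)
print('scene',shift(A6,A7,165,301),'side',shift(B6,B7,257-100,334))
for c in (a,b):
  for z in (.144,.134,.124): print(proj(c[1],c[2],(.6385,.017,z)))
s=bot.get_state();print(s['eef_pos'],s['ee_rot'])
E
```

```text
scene (0.5343828797340393, array([ 3, -4])) side (0.5889279842376709, array([1, 3]))
[300.28725996 163.18625001]
[300.28170977 166.8233725 ]
[300.27620196 170.43271494]
[333.43827547 157.06999693]
[333.08839087 160.73908879]
[332.74211479 164.37033955]
[ 0.63775074 -0.0288939   0.22956239] [3.13774032e+00 1.75769347e-04 1.57380791e+00]
```

```bash
python3 -m handwheel '[-30,1,0,0,0,0,-75,2,0,0,0,0,-120,3,0,0,0,0,-165,5,0,0,0,0,-187,5,0,0,0,0]' && python3 -m handwheel '[0,0,35,0,0,0,0,0,80,0,0,0,0,0,125,0,0,0,0,0,165,0,0,0,0,0,190,0,0,0]' && python3 -m handwheel '[0,0,6,0,0,0,0,0,11,0,0,0,0,0,14,0,0,0,0,0,14,0,0,0,0,0,14,0,0,0]'; python3 - <<'E'
from h import *
a=cap('scene','a8.png');b=cap('side','b8.png')
s=bot.get_state();print(s['eef_pos'],s['ee_rot'],s['wrist_force'],s['wrist_torque'])
E
```

```text
time_s: 14.4
eef_pos: [0.6395, -0.2229, 0.2246]
ee_rot: [-3.136, 0.004, 1.567]
wrist_force: [-0.1, -1.2, -3.3]
finger_gap: 0.0187
grasp_force: 61.4
time_s: 14.9
eef_pos: [0.6377, -0.2141, 0.0308]
ee_rot: [-3.131, -0.003, 1.574]
wrist_force: [-1.3, -0.5, -3.8]
finger_gap: 0.019
grasp_force: 61.2
time_s: 15.4
eef_pos: [0.6437, -0.2157, 0.0252]
ee_rot: [3.139, 0.001, 1.574]
wrist_force: [0.2, -0.4, -3.8]
finger_gap: 0.0192
grasp_force: 61.3
[ 0.64340506 -0.21562508  0.02487969] [3.13922418e+00 7.19643945e-04 1.57448471e+00] [-0.33634774  0.54370513 -3.39379532] [-0.17941392  0.02784371 -0.03416207]
```

Still hanging; I'll lower it the last few millimetres.

```bash
python3 -m handwheel '[0,0,1,0,0,0,0,0,2,0,0,0,0,0,3,0,0,0,0,0,3,0,0,0]'
```

```text
time_s: 15.9
eef_pos: [0.6423, -0.2153, 0.0201]
ee_rot: [-3.141, -0.0, 1.574]
wrist_force: [-0.3, -1.0, -3.5]
finger_gap: 0.0193
grasp_force: 61.3
```

```bash
python3 -m handwheel '[0,0,1,0,0,0,0,0,2,0,0,0,0,0,2,0,0,0]'
```

```text
time_s: 16.2
eef_pos: [0.6426, -0.2155, 0.0193]
ee_rot: [3.141, 0.0, 1.574]
wrist_force: [-1.4, 0.4, 1.4]
finger_gap: 0.0192
grasp_force: 62.2
```

```bash
python3 -m handwheel '[0,0,0,0,0,0,0,0,0,0,0,0,0,0,0,0,0,0,0,0,0,0,0,0]' 0.4 && python3 -m handwheel '[0,0,-15,0,0,0,0,0,-50,0,0,0,0,0,-95,0,0,0,0,0,-140,0,0,0,0,0,-180,0,0,0]' && python3 -m handwheel '[0,0,0,0,0,0,0,0,0,0,0,0]'; python3 - <<'E'
from h import *
a=cap('scene','a9.png');b=cap('side','b9.png')
cv2.imwrite('pics/d9.png',cv2.resize(b[0][110:330,180:470,::-1],(791,600),interpolation=cv2.INTER_CUBIC))
E
```

```text
time_s: 16.6
eef_pos: [0.6428, -0.2154, 0.0186]
ee_rot: [3.141, 0.0, 1.574]
wrist_force: [0.6, -0.8, 0.3]
finger_gap: 0.0515
grasp_force: 0.0
time_s: 17.1
eef_pos: [0.643, -0.2155, 0.2026]
ee_rot: [3.138, 0.001, 1.574]
wrist_force: [0.8, -1.0, 0.2]
finger_gap: 0.0513
grasp_force: 0.0
time_s: 17.3
eef_pos: [0.6436, -0.2157, 0.2014]
ee_rot: [3.137, 0.001, 1.574]
wrist_force: [0.0, -0.5, -0.7]
finger_gap: 0.0515
grasp_force: 0.0
```

View pics/d9.png

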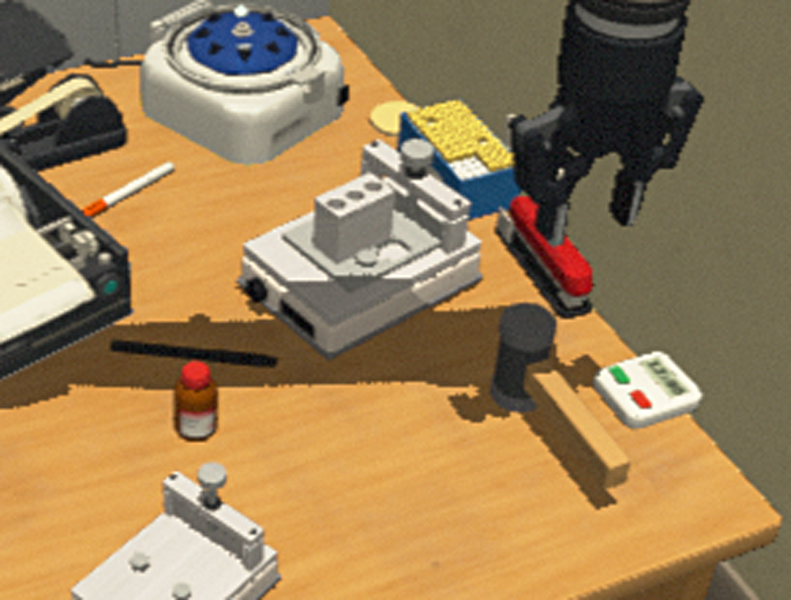

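The plate is home, with the pin down at (417,155). The mallet stands on the bench at (525,355), the bottle and marker are untouched, and the gripper is clear.

```bash
python3 -c "
from plant import bot
print(bot.job_done())"
```

```text
the job is handed in; nothing more can be done
None
```

The plate is mounted home on the larger shaker, the pin is struck down and staying down, the mallet is back on the bench clear of the shaker, the bottle and marker were left alone, and the job is handed in after about 17 s of robot time; no verdict was returned.

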